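# Slide the printing block into the corner jig and cam it tight

## Robot

A 7-joint arm with a two-finger parallel gripper is mounted at the origin on the work surface. World frame = base frame: x ahead of the robot, y to its left, z up, the work surface at z = 0. Lengths are in mm, angles in rad, forces in N, time in s.
With the tool pointing down it reaches from about 400 to 875 mm from the base axis. Payload 19.3 kg.
Tool frame: the origin (TCP) lies at the very end of the fingers, on their centre line; the grasp point (between the pads) lies 19 mm behind it (grip_point_offset is the z of the grasp point in the tool frame, in mm); z points along the fingers, x is the direction in which the jaws open and shut, and the axes are right-handed (so a half turn about z gives the same grasp; the last joint's range is limited). The gripper opens to 85 mm and grips with 20 to 120 N. Pads are 22 mm wide; open, the fingers measure 114 mm over their backs; the gripper's body (76 mm by 85 mm) begins 54 mm behind the grasp point. The pads swing forward as they close: fully open they stand 13 mm farther back than shut.
Start: joints at [1.208, 0.521, -0.036, 1.599, 0.021, 1.021, -0.113], TCP at [180.368, -598.399, 231.291] pointing down, gripper open.
Joint ranges: [-2.91, 2.91], [-0.3, 2.13], [-1.5, 1.42], [0.17, 2.43], [-1.26, 4.41], [0.16, 1.93], [-2.52, 2.52]. Speed limits (rad/s): [1.89, 1.89, 2.39, 2.39, 3.01, 3.01, 3.01].

## Interface

Orientations are given as a 3x3 rotation matrix whose columns are the frame's x, y, z axes.
In Python, from workcell import movep, movel, goto_joints, open_gripper, clamp, wait, inverse_kinematics, read_state, camera, PlanningError, finish_job, grip_point_offset gives the robot as it stands. Calls block until the motion is done:
- movep(position, orientation): joint-space move of the TCP to a pose.
- movel(position, frame=None, max_speed=150, guard=None): straight line of the TCP; frame=None keeps the orientation; max_speed is the mean speed in mm/s. With guard (N) it stops when the force on the tool has changed by that much, and returns True; else False.
- goto_joints(angles): joint-space move.
- open_gripper() and clamp(): open the fingers fully, or close them until they stop; the grip force is fixed at half the most.
- wait(seconds).
- inverse_kinematics(position, orientation): joint angles nearest the present ones, or None.
- read_state(): the state.
- camera(name): name is "side" or "top" or "wrist"; returns a dict with "image" (400x640x3 uint8, blue, green, red), "range_z" (400x640 float32, mm along the optical axis (not along the pixel's ray), 0 where there is no reading), "fx", "fy", "cx", "cy" (pixels), "dist_coeffs" ([k1, k2, p1, p2, k3] as OpenCV has them; the pictures are not rectified), "cam_to_world" (4x4, takes a point from camera to world coordinates). Camera axes: x right, y up, looking along -z (the intrinsics and any distortion apply to the point x, -y, -z); pixel columns grow to the right and rows downward; lengths in mm; the calibration is good to about 2 mm. A picture is of the moment at which its call begins.
A pose or a line that the arm cannot do raises PlanningError and nothing moves.
- finish_job(): hands the job in, once; it reports no verdict.
The state is a dict: "time": time; "qpos": joint angles; "qvel": joint speeds; "joint_efforts": joint torques, N m; "eef_pos": TCP position; "tool_rot": TCP orientation; "ft_force": force on the tool from outside, world axes, zero at the start; "torque": the same for the moment, N m; "finger_gap": finger opening in mm.
Only numpy, scipy, OpenCV 4.12 (cv2) and the standard library are available. Lean on these libraries where they do the work, as an engineer would, in place of code of your own. Each camera call takes 0.05 s, during which the arm holds its last target.

## Task

Slide the plywood printing block flat along the bench, keeping block and hand clear of the whetstone, the ink tin and the gouge tray and not shoving anything else, into the corner jig until it is flush against both fences, eased home and not rammed. Then swing the cam lever clockwise until the cam holds the block snugly, hand-tight but not forced, and let go.

Things in the scene. Friction and masses are not known exactly. Their poses are not given: they have to be found in the camera images.
- block: Plywood printing block, 100 mm (its x) by 120 mm (its y) by 18 mm thick, 0.13 to 0.24 kg, loose. Too wide to grip: it is pushed along the bench by its edges; it slides with 1 to 3 N. Origin: centre of its underside. At the jig's far fence it stops dead: a push of about 5 N is plenty, 35 N dents it.
- jig: Corner jig: two beech fences 12 mm high screwed to the bench. Origin: on the bench where the underside centre of the seated block belongs, x axes then parallel (either end of the block may lead). Far fence face 50 mm along +x (y -145 to +80, 38 deep); side fence face 60 mm along +y (x -62 to +44, 36 wide). The block enters along +x between side fence and open cam, with 9 mm or more of side play.
- pod: Foot plate of the cam clamp on the jig's -y side: steel, 66 x 30 x 5 mm, screwed down through slots, so its setting differs each time. Origin: on the bench under the pivot, 8 mm along the jig's x and 82 to 89 mm along its -y. Same axes as the jig. It carries the eccentric cam (6 to 17 mm above the bench) on a rubber bush.
- pivot (a point): Upright axis of the cam lever, 30 mm above the bench.
- knob (a point): Centre of the round upright wooden knob (16 mm diameter, from 26 to 60 mm above the bench) at the end of the lever, 80 mm from the pivot axis. The lever is a bar 16 mm wide between 17 and 26 mm above the bench.
- cam (a joint): Turn of the cam lever (rad): 0 open, growing clockwise from above to 2.5; starts 0 to 0.4. At 0 it points 60 deg clockwise of the jig's +x, at 2.1 along -x. 1 to 2 N at the knob turns it; it stays where left. The cam moves the block to the side fence and bites between 1.2 and 1.9 (feel for it); knob force then climbs in 0.2 rad to 4 N: hand-tight (cam about 10 N). From 6 N it may bruise (cam 25 N).
- stone: Grey whetstone in its dark wooden holder, 210 mm (x) by 76 mm (y) by 38 mm high, fixed to the bench. Origin: centre of its underside.
- tin: Closed round ink tin, 80 mm diameter, 56 mm high, stuck fast to the bench. Origin: centre of its underside.
- tray: Open wooden tray of gouges, 190 mm (x) by 110 mm (y) by 28 mm high, fixed. Origin: centre of its underside.
- sander: Loose cork sanding block, 110 x 64 x 34 mm. Bystander.
- brayer: Loose ink roller: 38 mm roller 90 mm long at its origin, handle reaching 160 mm along its -x. Bystander.
- inkbottle: Loose dark bottle, 64 mm diameter, 150 mm high. Bystander.
- eraser: Loose eraser, 45 x 24 x 13 mm. Bystander.
- pencil: Loose flat carpenter's pencil, 160 x 12 x 7 mm. Bystander.
- offcut: Loose plywood offcut, 85 x 60 x 18 mm; not the printing block. Bystander.
Mind the look-alikes: they are no part of the job. Of the things that look like the pod, the smallest one is meant.

How it is judged:
By the outcome, as a careful person would: the job done as asked, in the order asked, and still so for the second after the job is handed in, with the robot touching nothing.
It also fails if it takes over 72 s, if anything falls off the work surface, if the arm or the gripper's body presses on something with over 40 N, if the wrist force passes 120 N, or if a joint passes its speed limit or range.

## Working session

There is one attempt and no reset: what is moved stays moved. The work goes in short steps, each a Python script; the robot and the scene stay as the last script left them, time stands still between calls to the robot, and variables do not carry over. Pictures are saved under pics/ and viewed, and the job is handed in when it is done.

```bash
mkdir -p pics; ls; python3 - <<'E'
from workcell import *
import cv2,numpy as np,pickle
s=read_state();print(s['time'],s['eef_pos'],s['ft_force'],s['finger_gap'],grip_point_offset)
for n in ['top','side','wrist']:
    c=camera(n);pickle.dump(c,open(f'pics/{n}0.pkl','wb'));cv2.imwrite(f'pics/{n}0.png',c['image'])
    print(n,c['fx'],c['fy'],c['cx'],c['cy'],c['dist_coeffs'],np.round(c['cam_to_world'],3).tolist())
E
```

```text
pics
0.0 [ 180.24271596 -598.10116348  230.73594848] [-0.83161367  0.2729768  -0.74376794] 85.20483470775406 -18.700000000000003
top 415.26205204460325 415.26205204460325 320.1930262648431 202.88696607291033 [0.0177265 0.        0.        0.        0.       ] [[-0.022, 0.997, -0.075, 425.401], [-1.0, -0.021, 0.012, -16.544], [0.011, 0.075, 0.997, 1228.862], [0.0, 0.0, 0.0, 1.0]]
side 492.57668978048224 492.57668978048224 319.6331706395734 196.0613529833435 [-0.04621707  0.          0.          0.          0.        ] [[0.909, 0.222, -0.354, -98.535], [-0.417, 0.473, -0.776, -1369.368], [-0.004, 0.853, 0.523, 969.651], [0.0, 0.0, 0.0, 1.0]]
wrist 314.38788376762017 314.38788376762017 321.4508900716688 194.49961265784054 [-0.02201857  0.          0.          0.          0.        ] [[0.289, 0.914, 0.284, 252.582], [-0.957, 0.276, 0.085, -576.541], [-0.001, -0.297, 0.955, 373.417], [0.0, 0.0, 0.0, 1.0]]
```

View pics/top0.png

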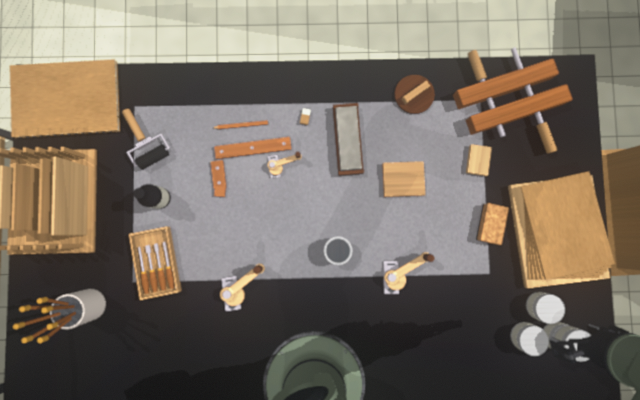

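View pics/side0.png

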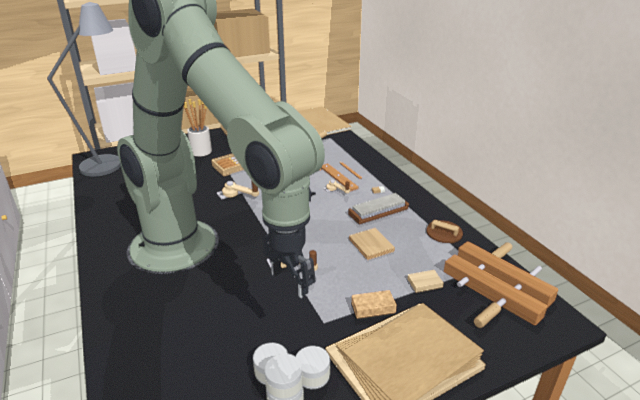

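View pics/wrist0.png

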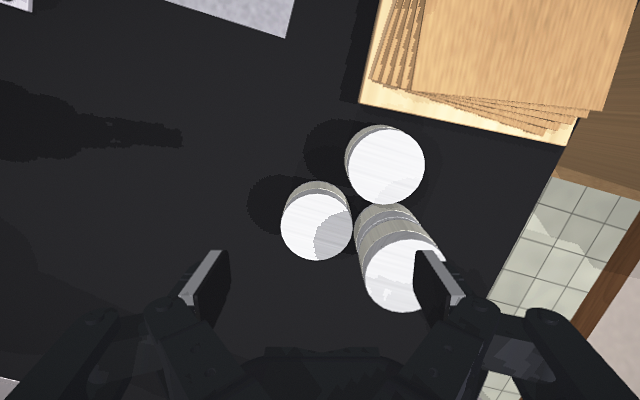

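```bash
cat > h.py <<'E'
from workcell import *
import cv2,numpy as np,pickle
def px2w(c,pts,z):
    pts=np.array(pts,float).reshape(-1,1,2)
    K=np.array([[c['fx'],0,c['cx']],[0,c['fy'],c['cy']],[0,0,1]])
    u=cv2.undistortPoints(pts,K,np.array(c['dist_coeffs'])).reshape(-1,2)
    T=np.array(c['cam_to_world']);d=np.c_[u[:,0],-u[:,1],-np.ones(len(u))]@T[:3,:3].T
    o=T[:3,3];return (o+d*((z-o[2])/d[:,2])[:,None])[:,:2]
def w2px(c,P):
    P=np.array(P,float).reshape(-1,3);T=np.array(c['cam_to_world'])
    q=(P-T[:3,3])@T[:3,:3];q=q*[1,-1,-1]
    K=np.array([[c['fx'],0,c['cx']],[0,c['fy'],c['cy']],[0,0,1]])
    return cv2.projectPoints(q,np.zeros(3),np.zeros(3),K,np.array(c['dist_coeffs']))[0].reshape(-1,2)
E
python3 - <<'E'
from h import *
c=pickle.load(open('pics/top0.pkl','rb'));im=c['image']
cv2.imwrite('pics/c1.png',cv2.resize(im[95:215,195:325],None,fx=5,fy=5,interpolation=cv2.INTER_CUBIC))
cv2.imwrite('pics/c2.png',cv2.resize(im[90:290,310:500],None,fx=3,fy=3,interpolation=cv2.INTER_CUBIC))
E
```

```text
(no output)
```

View pics/c1.png

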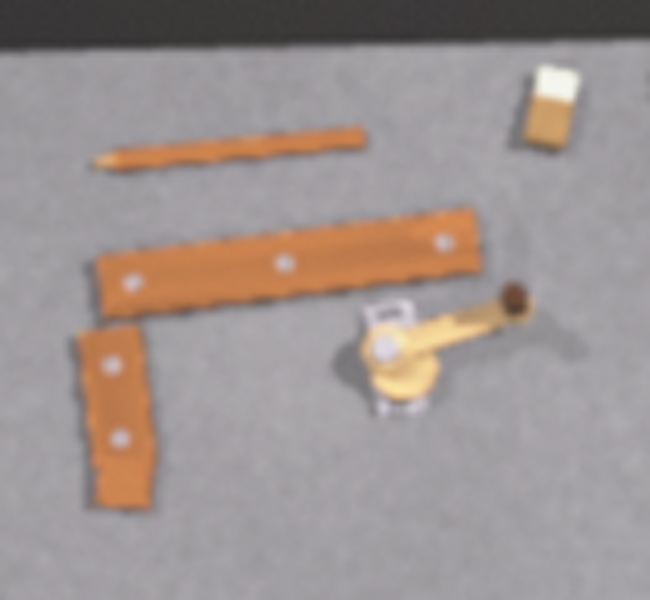

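View pics/c2.png

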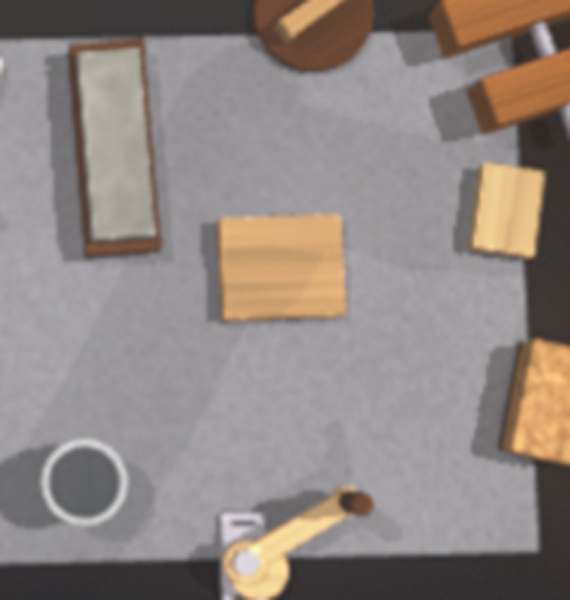

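Candidates: block – (404,179) versus offcut (479,160, smaller), board stacks (65,98)/(560,230); pod – (276,167) small, in the jig, versus bigger (232,293) and (391,278); jig fences (253,148)+(219,178) versus press bars (510,85) and pencil (240,126). I choose (404,179), (276,167), and the screwed fences, then measure them.

```bash
python3 - <<'E'
from h import *
c=pickle.load(open('pics/top0.pkl','rb'));im=c['image']
hsv=cv2.cvtColor(im,cv2.COLOR_BGR2HSV)
print('hsv block',hsv[179,404],'fence',hsv[146,240],'stone',hsv[135,348],'holder',hsv[172,350],'mat',hsv[200,300],'tin',hsv[250,338],'knob',hsv[155,297],'tray',hsv[260,150])
def seg(name,roi,m,z,fill=True):
    x0,y0,x1,y1=roi
    M=np.zeros(im.shape[:2],np.uint8);M[y0:y1,x0:x1]=m[y0:y1,x0:x1]
    cs,_=cv2.findContours(M,cv2.RETR_EXTERNAL,cv2.CHAIN_APPROX_NONE)
    k=max(cs,key=cv2.contourArea).reshape(-1,2)
    w=px2w(c,k,z).astype(np.float32)
    r=cv2.minAreaRect(w);cc,rr=cv2.minEnclosingCircle(w)
    print(name,'n',len(k),'rect',np.round(r[0],1),np.round(r[1],1),round(r[2],2),'circ',np.round(cc,1),round(rr,1))
    return w
sat=(hsv[...,1]>90).astype(np.uint8)*255
seg('block',(378,155,430,205),sat,18)
seg('offcut',(462,140,495,180),sat,18)
seg('far',(205,130,295,163),((hsv[...,1]>130)).astype(np.uint8)*255,12)
seg('side',(205,160,233,202),((hsv[...,1]>130)).astype(np.uint8)*255,12)
seg('stone',(328,98,368,180),((hsv[...,1]>60)).astype(np.uint8)*255,38)
seg('tray',(125,222,182,303),sat,28)
kn=((hsv[...,2]<110)&(hsv[...,1]>90)).astype(np.uint8)*255
seg('knob',(290,148,305,165),kn,60)
g=cv2.cvtColor(im,cv2.COLOR_BGR2GRAY)
seg('tin',(318,232,358,268),((g>165)).astype(np.uint8)*255,56)
pv=((hsv[...,1]<60)&(g>165)).astype(np.uint8)*255
seg('pivcap',(266,158,280,172),pv,32)
E
```

```text
hsv block [ 16 116 213] fence [ 12 154 200] stone [ 22  22 173] holder [ 11 125 118] mat [143   6 163] tin [113  10 101] knob [ 11 118 104] tray [171  16 212]
block n 143 rect [ 582.6 -277.6] [ 99.7 120.7] 0.87 circ [ 581.8 -276.9] 75.8
offcut n 94 rect [ 635.5 -502.9] [64.2 88.1] 80.09 circ [ 634.7 -502.3] 51.3
far n 167 rect [685.1 165.2] [ 34.7 220.8] 6.43 circ [684.3 164.9] 110.9
side n 84 rect [595.5 265.6] [101.6  33.4] 6.75 circ [595.7 266.7] 51.7
stone n 185 rect [ 701.1 -115.3] [209.2  72.9] 3.44 circ [ 701.5 -116.8] 108.2
tray n 210 rect [355.  444.3] [194.1 123. ] 10.2 circ [355.4 445.9] 110.9
knob n 9 rect [650.2  31.8] [11.2  7.1] 32.33 circ [651.1  30.5] 5.9
tin n 80 rect [379.8 -78.4] [78.7 78.2] 88.73 circ [379.7 -77.2] 41.1
pivcap n 39 rect [635.8 101.8] [32.  26.4] 88.91 circ [639.4 102.4] 18.0
```

```bash
cat >> h.py <<'E'
A=np.radians(6.55);O=np.array([613.6,189.5])
J=np.array([[np.cos(A),-np.sin(A)],[np.sin(A),np.cos(A)]])
def jw(x,y): return O+J@[x,y]
def wj(p): return J.T@(np.array(p)[:2]-O)
def rot(phi):  # tool x at jig angle phi, pointing down
    t=A+phi;x=np.array([np.cos(t),np.sin(t),0]);z=np.array([0,0,-1.]);return np.c_[x,np.cross(z,x),z]
def P(x,y,z): return np.r_[jw(x,y),z]
def st(m=''):
    s=read_state();f=s['ft_force'];fj=J.T@f[:2]
    print(m,'t%.2f'%s['time'],'jig',np.round(wj(s['eef_pos']),1),'z%.1f'%s['eef_pos'][2],'Fjig',np.round(fj,2),'Fz%.2f'%f[2],'gap%.0f'%s['finger_gap']);return s
E
python3 - <<'E'
from h import *
s=read_state();print(np.round(s['tool_rot'],2).tolist())
for n,ph in [('A+',np.pi/2),('A-',-np.pi/2),('B+',0),('B-',np.pi)]:
  for p in [(2,-461),(-141,-540),(-141,-80),(-210,-5),(-60,-5)]:
    for z in (150,-8):
      q=inverse_kinematics(P(*p,z),rot(ph));print(n,p,z,None if q is None else np.round(q,2))
E
```

```text
[[0.29, -0.96, -0.0], [-0.96, -0.29, 0.0], [-0.0, 0.0, -1.0]]
A+ (2, -461) 150 [ 0.71  0.86 -0.75  1.36  0.6   1.16  1.58]
A+ (2, -461) -8 [ 0.68  1.04 -0.68  1.42  0.74  0.95  1.49]
A+ (-141, -540) 150 [ 0.97  0.75 -0.74  1.58  0.56  1.04  1.75]
A+ (-141, -540) -8 [ 0.91  0.95 -0.64  1.64  0.73  0.8   1.63]
A+ (-141, -80) 150 [ 0.39  0.59 -0.96  1.99  0.63  0.89  0.78]
A+ (-141, -80) -8 [ 0.3   0.89 -0.85  2.05  1.06  0.73  0.43]
A+ (-210, -5) 150 [ 0.46  0.73 -1.35  2.11  0.85  1.04  0.33]
A+ (-210, -5) -8 [ 0.09  0.82 -0.8   2.19  1.12  0.62  0.14]
A+ (-60, -5) 150 [ 0.2   0.72 -0.92  1.76  0.66  1.01  0.71]
A+ (-60, -5) -8 [ 0.01  0.87 -0.61  1.82  0.76  0.69  0.64]
A- (2, -461) 150 [ 0.35  0.76 -0.08  1.38  0.07  1.01 -1.21]
A- (2, -461) -8 [ 0.33  0.95 -0.05  1.44  0.06  0.75 -1.2 ]
A- (-141, -540) 150 [ 0.54  0.64 -0.05  1.61  0.04  0.89 -0.99]
A- (-141, -540) -8 [ 0.53  0.86 -0.03  1.67  0.05  0.61 -0.99]
A- (-141, -80) 150 [ 0.08  0.47 -0.51  2.    0.33  0.75 -2.08]
A- (-141, -80) -8 [-0.2   0.72 -0.15  2.08  0.29  0.36 -2.04]
A- (-210, -5) 150 [ 0.11  0.44 -0.78  2.13  0.46
[... 729 characters left out ...]
1.76  0.64  1.   -0.84]
B+ (-60, -5) -8 [-0.07  0.84 -0.49  1.83  0.63  0.63 -0.84]
B- (2, -461) 150 [ 0.1   0.79  0.35  1.4  -0.29  1.01 -2.51]
B- (2, -461) -8 [ 0.12  0.98  0.32  1.45 -0.39  0.77 -2.44]
B- (-141, -540) 150 [ 0.3   0.67  0.32  1.62 -0.25  0.89 -2.31]
B- (-141, -540) -8 [ 0.31  0.9   0.3   1.68 -0.4   0.63 -2.19]
B- (-141, -80) 150 [-1.03  0.71  1.07  2.05 -0.83  0.89 -2.51]
B- (-141, -80) -8 [-0.66  0.8   0.48  2.1  -0.88  0.44 -2.51]
B- (-210, -5) 150 [ 0.42  0.67 -1.27  2.11  0.8   0.97  1.96]
B- (-210, -5) -8 [-0.87  0.77  0.48  2.24 -1.07  0.37 -2.5 ]
B- (-60, -5) 150 [ 0.37  0.91 -1.28  1.75  0.93  1.23  2.09]
B- (-60, -5) -8 [-0.93  1.02  0.81  1.88 -1.09  0.77 -2.51]
```

```bash
python3 - <<'E'
from h import *
movep(P(12,-461,120),rot(-np.pi/2));st('above')
c=camera('wrist');cv2.imwrite('pics/w1.png',c['image']);pickle.dump(c,open('pics/w1.pkl','wb'))
movel(P(12,-461,25));st('25')
print(movel(P(12,-461,-20),max_speed=25,guard=4));st('down')
c=camera('side');cv2.imwrite('pics/s1.png',c['image'][150:320,200:500].repeat(2,0).repeat(2,1))
E
```

```text
above t2.33 jig [  11.3 -462.4] z120.3 Fjig [-0.61 -0.03] Fz-0.19 gap85
25 t3.16 jig [  12.5 -461.4] z26.0 Fjig [-1.12 -0.02] Fz-0.16 gap85
True
down t4.53 jig [  12. -461.] z-13.0 Fjig [-3.11  0.61] Fz10.63 gap85
```

View pics/w1.png

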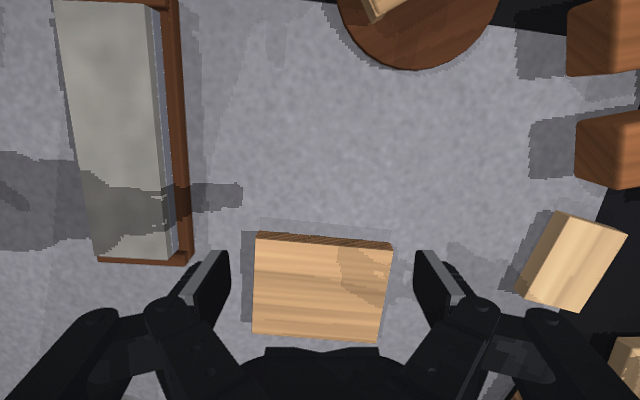

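View pics/s1.png

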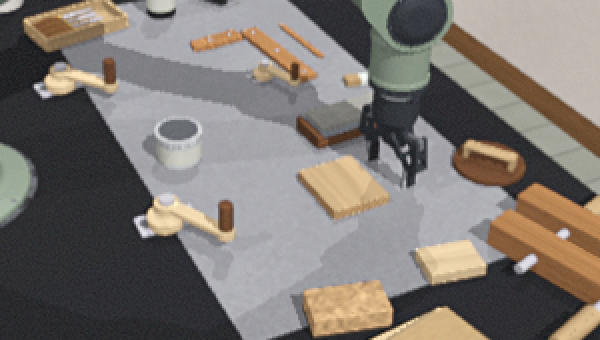

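```bash
python3 - <<'E'
from h import *
movel(P(12,-461,-8),max_speed=30);st('lift')
print(movel(P(-40,-461,-8),max_speed=50,guard=10));st()
print(movel(P(-80,-461,-8),max_speed=50,guard=10));st()
movel(P(-65,-461,-8),max_speed=60)
movel(P(-65,-461,60))
movep(P(-141,-570,60),rot(0));st()
c=camera('top');pickle.dump(c,open('pics/top2.pkl','wb'));cv2.imwrite('pics/top2.png',c['image'])
E
```

```text
lift t4.92 jig [  12.1 -461.1] z-7.9 Fjig [-0.52 -0.25] Fz0.46 gap85
False
 t6.12 jig [ -39.8 -460.9] z-8.0 Fjig [ 1.39 -0.39] Fz0.42 gap86
False
 t7.07 jig [ -79.7 -461. ] z-7.9 Fjig [-0.09  0.29] Fz0.85 gap85
 t9.43 jig [-140.8 -569.4] z59.5 Fjig [0.48 0.67] Fz0.47 gap85
```

View pics/top2.png

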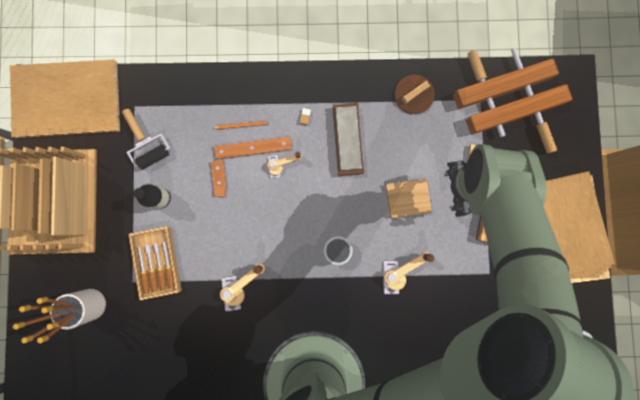

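```bash
cat >> h.py <<'E'
def blk(c,roi,smin=80):
    im=c['image'];hsv=cv2.cvtColor(im,cv2.COLOR_BGR2HSV);x0,y0,x1,y1=roi
    M=np.zeros(im.shape[:2],np.uint8);M[y0:y1,x0:x1]=((hsv[...,1]>smin)*255)[y0:y1,x0:x1]
    cs,_=cv2.findContours(M,cv2.RETR_EXTERNAL,cv2.CHAIN_APPROX_NONE)
    k=max(cs,key=cv2.contourArea).reshape(-1,2)
    w=(px2w(c,k,18)-O)@J
    r=cv2.minAreaRect(w.astype(np.float32));print('block jig',np.round(r[0],1),np.round(r[1],1),round(r[2],2))
E
python3 - <<'E'
from h import *
c=pickle.load(open('pics/top2.pkl','rb'));blk(c,(375,170,440,230))
print(px2w(c,[[493,223]],34), wj(px2w(c,[[493,223]],34)[0]))
E
```

```text
block jig [-142.  -466.3] [101.2 121.4] 0.04
[[ 446.68743421 -527.69272733]] [-247.63341173 -693.47163327]
```

```bash
python3 - <<'E'
from h import *
movel(P(-141,-570,-8),max_speed=100);st()
print(movel(P(-141,-330,-8),max_speed=70,guard=12));st()
print(movel(P(-141,-120,-8),max_speed=70,guard=12));st()
print(movel(P(-141,-75,-8),max_speed=40,guard=12));st()
movel(P(-141,-95,-8),max_speed=60)
movel(P(-141,-95,60));st()
c=camera('top');pickle.dump(c,open('pics/top3.pkl','wb'));cv2.imwrite('pics/top3.png',c['image']);blk(c,(195,190,285,260))
c=camera('wrist');cv2.imwrite('pics/w3.png',c['image']);pickle.dump(c,open('pics/w3.pkl','wb'))
E
```

```text
t10.32 jig [-140.7 -570.1] z-7.6 Fjig [-0.41 -0.19] Fz0.89 gap86
False
 t13.89 jig [-141.  -330.1] z-8.0 Fjig [ 0.87 -0.93] Fz-0.31 gap86
False
 t17.04 jig [-141.  -120.1] z-8.0 Fjig [-0.12 -1.34] Fz-0.79 gap86
False
 t18.32 jig [-141.   -75.1] z-8.0 Fjig [ 1.04 -0.1 ] Fz-0.43 gap85
 t19.40 jig [-141.1  -95. ] z59.6 Fjig [-0.72 -0.09] Fz-0.31 gap86
block jig [-152.2   47.1] [107.   45.5] 25.95
```

View pics/top3.png

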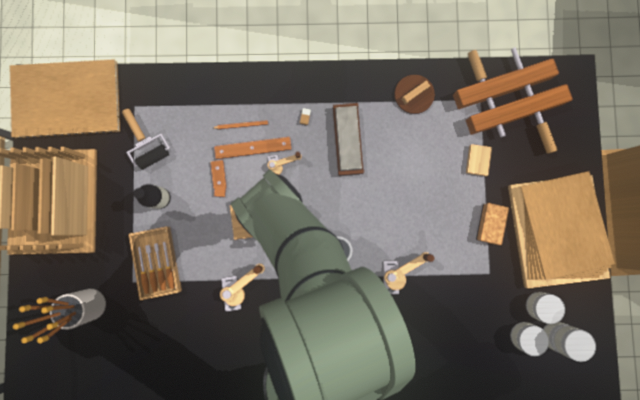

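View pics/w3.png

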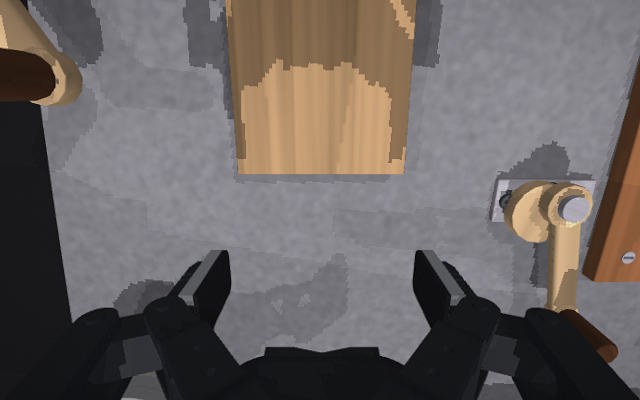

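```bash
python3 - <<'E'
from h import *
c=pickle.load(open('pics/w3.pkl','rb'))
for n,p,z in [('blkL',(238,173),18),('blkR',(404,174),18),('pivcap',(574,208),33),('fence end bottomleft?',(583,275),12)]:
    print(n,np.round(wj(px2w(c,[p],z)[0]),1), 'depth-based z', end=' ')
    T=np.array(c['cam_to_world']);d=c['range_z'][p[1]-3,p[0]+(3 if p[0]<400 else -3)]
    print(d, (T@[0,0,-d,1])[2])
movel(P(-175,-130,60)) if False else None
movel(P(-141,-110,90))
movep(P(-222,-4,90),rot(-np.pi/2));st()
c=camera('wrist');cv2.imwrite('pics/w4.png',c['image']);pickle.dump(c,open('pics/w4.pkl','wb'))
E
```

```text
blkL [-191.8  -63.1] depth-based z 187.41522 22.82764734433124
blkR [-92.1 -63.7] depth-based z 189.20981 21.113617718045873
pivcap [  4.2 -80. ] depth-based z 181.77884 28.211020761005386
fence end bottomleft? [  41.  -137.2] depth-based z 228.98409 -16.875245331591714
 t21.27 jig [-222.    -4.1] z89.7 Fjig [0.16 0.41] Fz-0.04 gap85
```

View pics/w4.png

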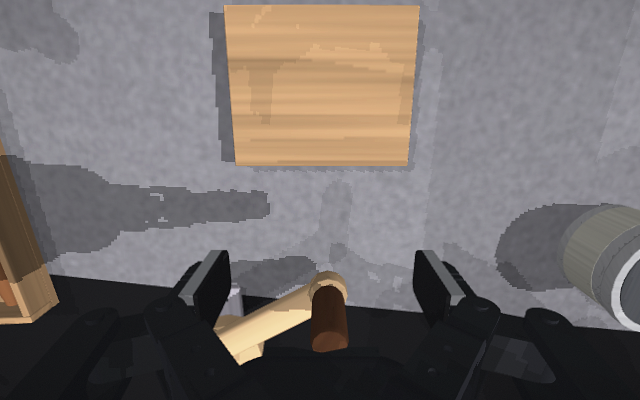

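```bash
python3 - <<'E'
from h import *
c=pickle.load(open('pics/top0.pkl','rb'))
for z in (40,60,80): print('knob3 top',z,wj(px2w(c,[[259,269]],z)[0]))
c=pickle.load(open('pics/w4.pkl','rb'))
for z in (40,60,80): print('wrist',z,wj(px2w(c,[[330,342]],z)[0]))
print('block corners',[np.round(wj(q),1) for q in px2w(c,[[225,6],[419,7],[408,165],[235,165]],18)])
d=c['range_z'][340,330];T=np.array(c['cam_to_world']);print(d)
K=np.array([(330-c['cx'])/c['fx']*d,-(340-c['cy'])/c['fy']*d,-d,1]);p=T@K;print(wj(p),p[2])
E
```

```text
knob3 top 40 [-286.12352856  -11.09541446]
knob3 top 60 [-284.8508844   -13.99122422]
knob3 top 80 [-283.57824024  -16.88703397]
wrist 40 [-322.87208043  -10.83516822]
wrist 60 [-304.53367322  -10.124273  ]
wrist 80 [-286.19526602   -9.41337778]
block corners [array([-93.4,  54.5]), array([-93.8, -63.4]), array([-191.6,  -64.4]), array([-191.8,   55.9])]
178.12341
[-278.10486865   -9.13135112] 86.7548801067995
```

```bash
python3 - <<'E'
from h import *
movel(P(-213,-4,90));movel(P(-213,-4,-8),max_speed=100);st()
print(movel(P(-150,-4,-8),max_speed=50,guard=8));st()
print(movel(P(-72,-4,-8),max_speed=40,guard=6));st()
print(movel(P(-54,-4,-8),max_speed=7,guard=4));st()
wait(0.2);st()
c=camera('wrist');cv2.imwrite('pics/w5.png',c['image']);pickle.dump(c,open('pics/w5.pkl','wb'))
E
```

```text
t22.71 jig [-212.7   -3.9] z-7.6 Fjig [-0.96 -0.51] Fz0.72 gap85
False
 t24.12 jig [-149.8   -3.9] z-8.0 Fjig [-0.39  0.18] Fz0.08 gap86
False
 t26.22 jig [-72.  -4.] z-8.0 Fjig [-1.8 -1.1] Fz0.26 gap85
True
 t27.83 jig [-60.5  -4.1] z-8.4 Fjig [ 0.49 -0.46] Fz0.28 gap85
 t28.03 jig [-61.   -4.1] z-8.6 Fjig [0.67 0.8 ] Fz-0.82 gap85
```

View pics/w5.png

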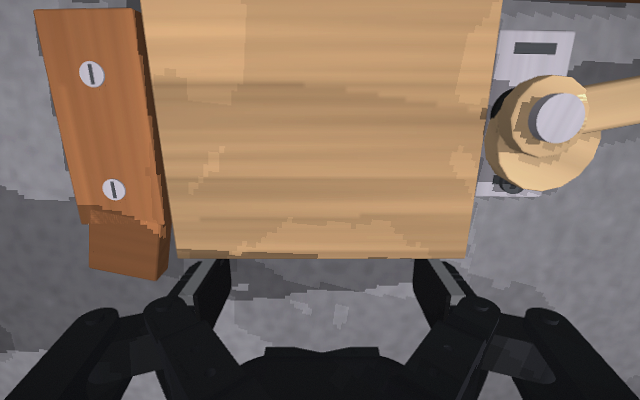

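```bash
python3 - <<'E'
from h import *
movel(P(-75,-4,-8),max_speed=30);movel(P(-80,-20,150))
movel(P(-80,-50,150))
clamp();st()
c=camera('wrist');cv2.imwrite('pics/w6.png',c['image']);pickle.dump(c,open('pics/w6.pkl','wb'))
E
```

```text
t31.02 jig [-80. -50.] z150.0 Fjig [ 0.27 -1.06] Fz0.19 gap-0
```

View pics/w6.png

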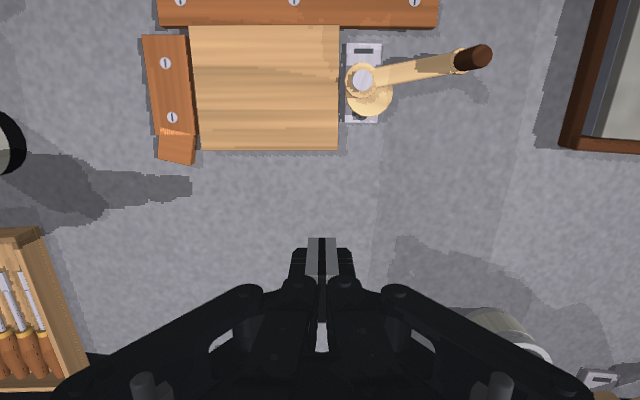

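```bash
python3 - <<'E'
from h import *
c=pickle.load(open('pics/w6.pkl','rb'))
im=c['image'];cv2.imwrite('pics/w6c.png',cv2.resize(im[0:170,140:500],None,fx=2.2,fy=2.2,interpolation=cv2.INTER_CUBIC))
T=np.array(c['cam_to_world'])
def d3(u,v):
    d=np.median(c['range_z'][v-1:v+2,u-1:u+2]);p=T@[(u-c['cx'])/c['fx']*d,-(v-c['cy'])/c['fy']*d,-d,1];return np.round(np.r_[wj(p),p[2]],1)
for p in [(362,80),(482,53),(260,90),(172,110),(290,10),(320,26)]: print(p,d3(*p))
print('piv z31',wj(px2w(c,[[362,80]],31)[0]),'knob z60',wj(px2w(c,[[482,53]],60)[0]))
print('block corners',[np.round(wj(q),1) for q in px2w(c,[[189,26],[340,26],[338,150],[199,150]],18)])
print('far fence face z12',[np.round(wj(q),1) for q in px2w(c,[[187,26],[439,27]],12)])
E
```

```text
(362, 80) [  7.8 -82.1  30.2]
(482, 53) [  23.6 -158.9   60.7]
(260, 90) [ 0.6  0.8 17.5]
(172, 110) [-15.7  78.5  12.1]
(290, 10) [ 60.6 -25.4  12.1]
(320, 26) [ 48.1 -49.1  18.5]
piv z31 [  8.07256558 -82.05071156] knob z60 [  24.65641411 -160.29273943]
block corners [array([49.4, 54.4]), array([ 49. , -64.9]), array([-49.3, -64.8]), array([-49.1,  57.4])]
far fence face z12 [array([50.6, 58.3]), array([  49.8, -145.2])]
```

View pics/w6c.png

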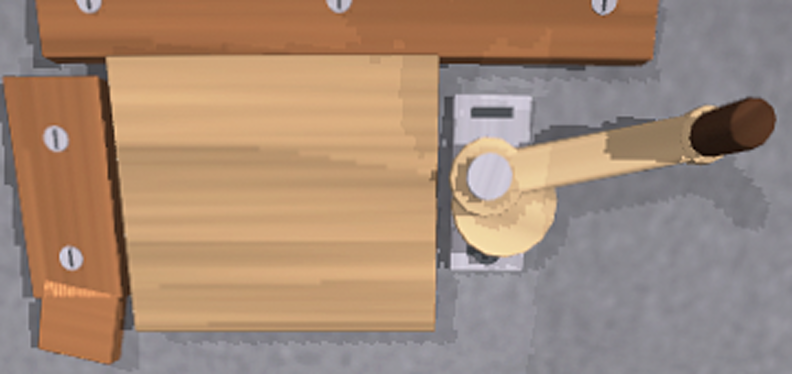

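```bash
cat > cam.py <<'E'
from h import *
PV=np.array([8.,-82.2])
def pose(cam,back,z=34,R=79.8):
    th=-np.pi/3-cam;r=np.array([np.cos(th),np.sin(th)]);t=np.array([np.sin(th),-np.cos(th)])
    return P(*(PV+R*r-t*(19+back)),z),rot(th+np.pi),t
def favg(n=8):
    F=[]
    for _ in range(n): F.append(read_state()['ft_force']);wait(0.02)
    return np.mean(F,0)
E
python3 - <<'E'
from cam import *
for cam in (0.32,1,1.5,2,2.3):
    p,r,t=pose(cam,0);q=inverse_kinematics(p,r);print(cam,np.round(p,0),None if q is None else np.round(q,2))
p,r,t=pose(0.32,18,110);movep(p,r);st()
p,r,t=pose(0.32,18);movel(p,max_speed=120);wait(.2)
b=favg(15);np.save('bias.npy',b);print('bias',b)
g=movel(pose(0.32,-2)[0],max_speed=20,guard=2.5);st('contact %s'%g)
f=favg();print('F',-(J.T@(f-b)[:2])@t)
c=camera('wrist');cv2.imwrite('pics/w7.png',c['image'])
c=camera('side');cv2.imwrite('pics/s7.png',c['image'][120:280,220:440].repeat(3,0).repeat(3,1))
E
```

```text
0.32 [674.  39.  34.] [ 0.52  1.22 -1.28  1.54  1.2   1.31  0.98]
1 [620.  27.  34.] [ 0.31  0.87 -0.69  1.71  0.71  0.83  0.5 ]
1.5 [583.  42.  34.] [ 0.21  0.79 -0.56  1.82  0.61  0.71  0.02]
2 [557.  74.  34.] [ 0.07  0.74 -0.43  1.88  0.5   0.63 -0.47]
2.3 [550.  97.  34.] [-0.03  0.72 -0.36  1.89  0.42  0.6  -0.75]
 t33.63 jig [  60.2 -152.5] z110.0 Fjig [-0.07 -0.31] Fz-0.89 gap-0
bias [-0.08939283  0.00814522  0.09466275]
contact False t36.02 jig [  40.9 -156.9] z34.0 Fjig [1.12 0.8 ] Fz0.63 gap0
F 1.4523231130399585
```

View pics/w7.png

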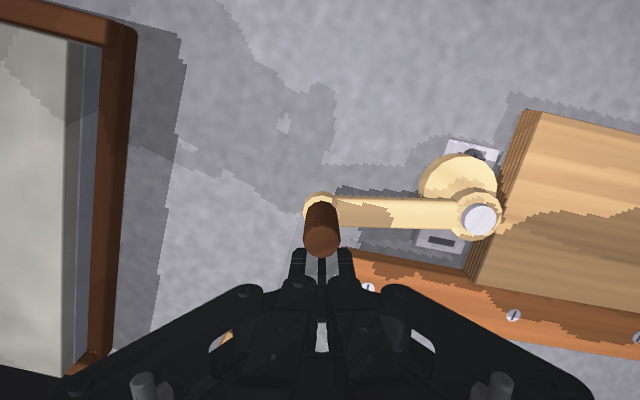

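View pics/s7.png

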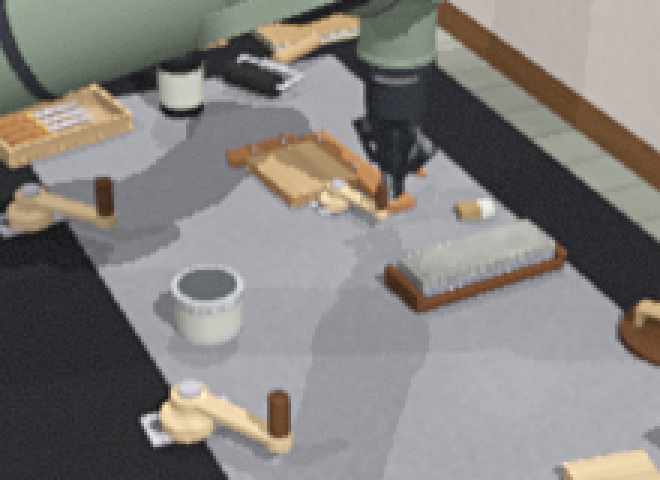

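```bash
python3 - <<'E'
from cam import *
b=np.load('bias.npy')
cam=0.34
while cam<1.08:
    cam+=0.08
    p,r,t=pose(cam,0)
    if movel(p,frame=r,max_speed=35,guard=4): print('guard at',cam);break
f=favg();print('cam %.2f F %.2f'%(cam,-(J.T@(f-b)[:2])@t));st()
E
```

```text
cam 1.14 F 0.18
 t39.71 jig [ -22.5 -158.3] z34.0 Fjig [-0.2 -0.3] Fz0.33 gap0
```

```bash
python3 - <<'E'
from cam import *
b=np.load('bias.npy')
cam=1.14;hist=[]
while cam<2.3:
    cam+=0.04
    p,r,t=pose(cam,0)
    g=movel(p,frame=r,max_speed=20,guard=5)
    s=read_state();f1=-(J.T@(s['ft_force']-b)[:2])@t
    f=favg(6);F=-(J.T@(f-b)[:2])@t;hist.append(F)
    print('%.2f end %.2f avg %.2f t%.1f %s'%(cam,f1,F,s['time'],'G' if g else ''))
    if F>2.2 or g or s['time']>52: break
E
```

```text
1.18 end 1.13 avg 1.25 t40.0 
1.22 end 1.08 avg 1.03 t40.4 
1.26 end 0.44 avg 0.89 t40.9 
1.30 end 0.88 avg 0.86 t41.3 
1.34 end 1.38 avg 0.99 t41.7 
1.38 end 0.99 avg 0.78 t42.1 
1.42 end 0.63 avg 0.67 t42.5 
1.46 end 3.51 avg 3.11 t42.9
```

```bash
python3 - <<'E'
from cam import *
b=np.load('bias.npy');t=pose(1.46,0)[2]
f=favg(10);st();print(-(J.T@(f-b)[:2])@t, f-b)
c=camera('wrist');cv2.imwrite('pics/w8.png',c['image']);pickle.dump(c,open('pics/w8.pkl','wb'))
E
```

```text
t43.21 jig [ -45. -145.] z34.0 Fjig [ 0.54 -4.15] Fz0.88 gap0
3.5200883836275714 [ 0.98331115 -3.89146642  0.17703857]
```

View pics/w8.png

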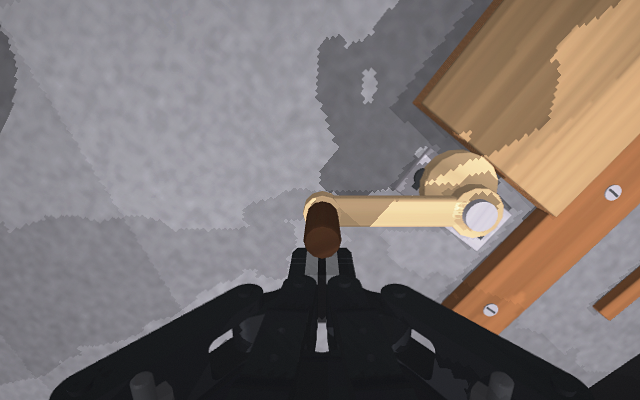

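```bash
python3 - <<'E'
from cam import *
c=camera('top');pickle.dump(c,open('pics/top8.pkl','wb'));a=cv2.resize(c['image'][120:215,195:325],None,fx=4,fy=4,interpolation=cv2.INTER_CUBIC)
cv2.imwrite('pics/t8.png',a)
c=camera('side');cv2.imwrite('pics/s8.png',cv2.resize(c['image'][140:230,270:390],None,fx=5,fy=5,interpolation=cv2.INTER_CUBIC));pickle.dump(c,open('pics/s8.pkl','wb'))
E
```

```text
(no output)
```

View pics/t8.png

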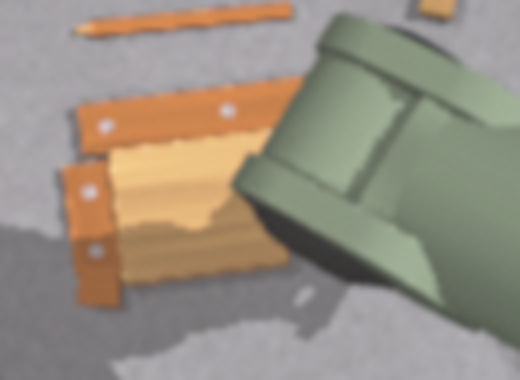

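View pics/s8.png

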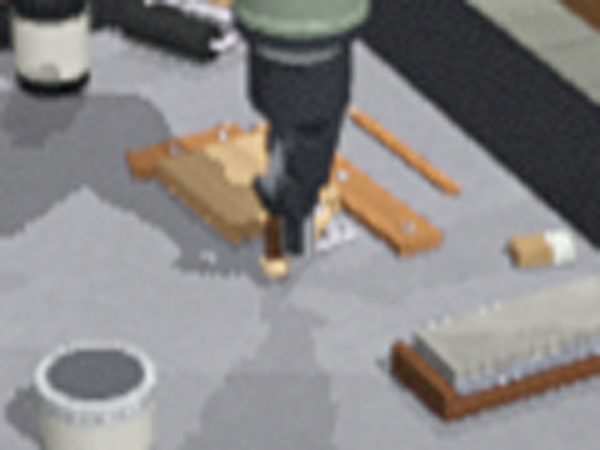

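```bash
python3 - <<'E'
from cam import *
b=np.load('bias.npy')
cam=1.46
while cam<1.7:
    cam+=0.012
    p,r,t=pose(cam,0)
    g=movel(p,frame=r,max_speed=10,guard=3)
    f=favg(12);fj=J.T@(f-b)[:2];F=-fj@t;rad=fj@np.array([-t[1],t[0]])
    print('%.3f F %.2f rad %.2f t%.1f %s'%(cam,F,rad,read_state()['time'],'G' if g else ''))
    if F>3.75 or g or read_state()['time']>54: break
E
```

```text
1.472 F 4.92 rad 2.81 t43.8
```

```bash
python3 - <<'E'
from cam import *
p,r,t=pose(1.472,15);movel(p,frame=r,max_speed=60)
p,r,t=pose(1.472,40,150);movel(p,max_speed=200);st()
c=camera('wrist');cv2.imwrite('pics/w9.png',c['image']);pickle.dump(c,open('pics/w9.pkl','wb'))
E
```

```text
t44.95 jig [ -23.1 -176.7] z148.9 Fjig [0.57 0.11] Fz-1.02 gap0
```

View pics/w9.png

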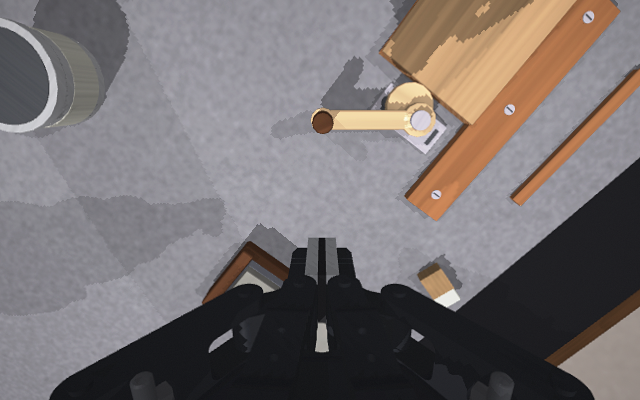

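```bash
python3 - <<'E'
from cam import *
c=pickle.load(open('pics/w9.pkl','rb'))
k=wj(px2w(c,[[322,122]],60)[0]);pv=wj(px2w(c,[[420,121]],31)[0]);print(k,pv,np.hypot(*(k-pv)))
for P0 in (pv,PV): 
    th=np.arctan2(*(k-P0)[::-1]);print('cam',(-np.pi/3-th)%(2*np.pi))
print('block corners (-x,-y),(x,-y)',[np.round(wj(q),1) for q in px2w(c,[[381,53],[470,124]],18)])
c=pickle.load(open('pics/top8.pkl','rb'));print('top: edges', [np.round(wj(q),1) for q in px2w(c,[[195+110/4,120+150/4],[195+122/4,120+283/4]],18)])
cv2.imwrite('pics/w9c.png',cv2.resize(pickle.load(open('pics/w9.pkl','rb'))['image'][0:230,290:520],None,fx=2.6,fy=2.6,interpolation=cv2.INTER_CUBIC))
E
```

```text
[ -57.21427812 -129.0960386 ] [  8.02485639 -83.70556462] 79.47603287146765
cam 1.4865236105397173
cam 1.470960471058375
block corners (-x,-y),(x,-y) [array([-48.7, -59.8]), array([ 48.2, -58.8])]
top: edges [array([49.2, 57.7]), array([-49.4,  60.6])]
```

View pics/w9c.png

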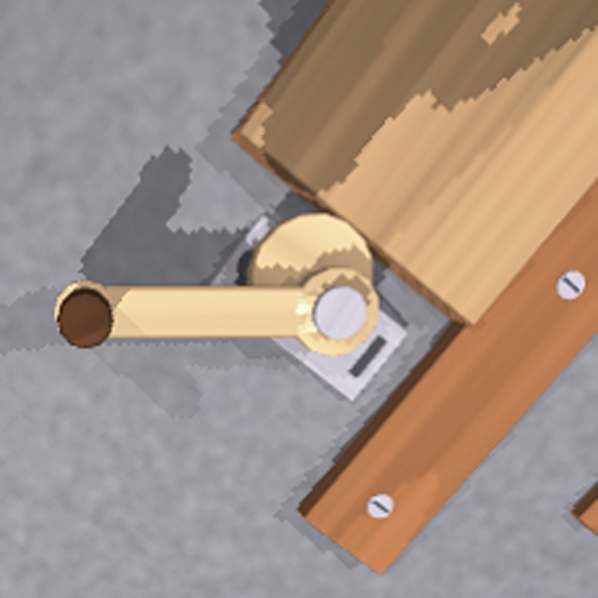

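```bash
python3 - <<'E'
from cam import *
p,r,t=pose(1.465,14);movel(np.r_[p[:2],100],frame=r,max_speed=150);movel(p,max_speed=120);wait(.15)
b=favg(12);print('bias',b)
for back in (4,2.5,1.5,1,0.5,0,-.5,-1,-1.5,-2):
    p,_,t=pose(1.465,back);g=movel(p,max_speed=10,guard=3.5)
    f=favg(10);fj=J.T@(f-b)[:2];F=-fj@t;rad=fj@np.array([-t[1],t[0]])
    s=read_state();d=(wj(s['eef_pos'])-wj(p))@t
    print('back %.1f F %.2f rad %.2f lag %.2f t%.1f %s'%(back,F,rad,d,s['time'],'G' if g else ''))
    if F>3.6 or g: break
E
```

```text
bias [-0.12531769 -0.31130648 -0.23733408]
back 4.0 F 0.05 rad -0.24 lag -0.04 t47.9 
back 2.5 F -0.08 rad -0.19 lag 0.01 t48.4 
back 1.5 F 0.43 rad -0.37 lag -0.01 t48.8 
back 1.0 F -0.45 rad -0.42 lag -0.01 t49.2 
back 0.5 F 0.16 rad -0.27 lag -0.02 t49.6 
back 0.0 F 1.63 rad 0.15 lag -0.16 t50.0 
back -0.5 F 3.90 rad 0.76 lag -0.20 t50.4
```

```bash
python3 - <<'E'
from cam import *
p,r,t=pose(1.465,16);movel(p,max_speed=60)
movel(np.r_[p[:2],160],max_speed=200)
movep(P(-80,-150,200),rot(-np.pi/2));st()
c=camera('wrist');cv2.imwrite('pics/w10.png',c['image']);pickle.dump(c,open('pics/w10.pkl','wb'))
E
```

```text
t53.42 jig [ -80.1 -150. ] z199.7 Fjig [0.24 0.5 ] Fz-0.20 gap-0
```

View pics/w10.png

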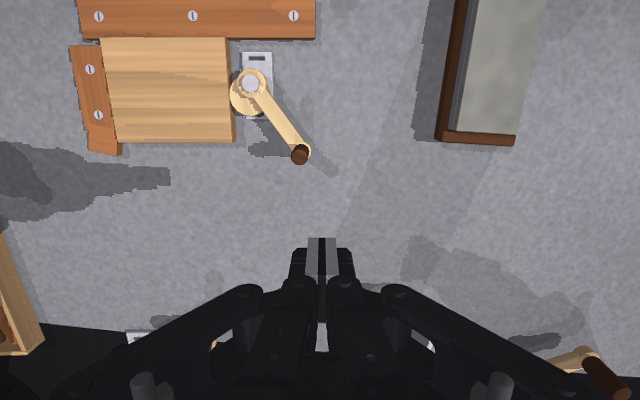

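```bash
python3 - <<'E'
from cam import *
c=pickle.load(open('pics/w10.pkl','rb'))
print([np.round(wj(q),1) for q in px2w(c,[[100,37],[228,38],[233,142],[117,142]],18)])
k=wj(px2w(c,[[300,156]],60)[0]);pv=wj(px2w(c,[[251,83]],31)[0]);print(k,pv,np.hypot(*(k-pv)),'cam',(-np.pi/3-np.arctan2(*(k-pv)[::-1]))%6.283)
cv2.imwrite('pics/w10c.png',cv2.resize(c['image'][0:170,60:330],None,fx=2.9,fy=2.9,interpolation=cv2.INTER_CUBIC))
E
```

```text
[array([50.7, 60. ]), array([ 48.7, -62. ]), array([-49. , -59.1]), array([-48.7,  61.8])]
[ -55.88483126 -130.6756695 ] [  7.92186767 -84.03687803] 79.03462341754864 cam 1.4632051897926577
```

View pics/w10c.png

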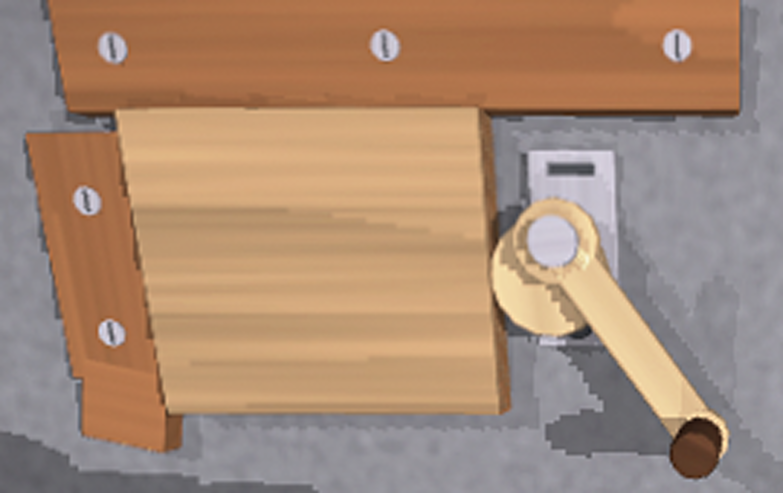

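```bash
python3 - <<'E'
from h import *
st();finish_job()
E
```

```text
t53.47 jig [ -80.1 -150. ] z199.7 Fjig [-0.06  0.41] Fz-0.44 gap0
the job is handed in; nothing more can be done
```

The printing block is seated in the corner jig against both fences, the cam is clamped on it, and the job was handed in at 53.5 s of the 72 s allowed.

- **Pushing the block:** I pushed it flat with the open fingers in three straight pushes. By my measurements it passed with about 24 mm or more to spare between the whetstone and the ink tin. It was then eased against the far fence at 7 mm/s, stopping on a 4 N force change.
- **Swinging the lever:** I pushed the knob clockwise with the closed fingers, from about 0.32 to 1.47 rad, until it resisted. The hand was then withdrawn.
- **Last pictures:** They show the block flush with both fences, square to within the roughly 1–2 mm the pictures can resolve. The cam is against its edge and the lever is steady at 1.46–1.47 rad. The hand is clear of everything, and nothing else appeared to have moved in the views I took.
- **Tightness:** A second push showed the lever holding at 3.9 N.

Two readings did not quite match the description. The knob force rose faster than the stated 0.2 rad, going from about 0.7 N to 4.9 N in about 0.05 rad. That 4.9 N was its peak, slightly over the 4 N aim but under the 6 N bruising limit, and it came with about 2.8 N of sideways force on the knob.

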